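# Swap cans at the air-charging station and hold the next one down

### The job

The spray can standing in the charging station is full: set it upright, fully in, in the rack's next free pocket in order, the one right beside the can already there. Then stand the waiting can from the bench in the station's sprung ring, press it straight down until the ring is fully home, and keep holding it there to charge: finish with it still held down, pushing only on the can. The cans are pressurised, so do not drop them, and leave everything else on the bench where it is.

Things in the scene. Friction and masses are not known exactly. Their poses are not given: they have to be found in the camera images.
- charged_can: Full refillable spray can, standing in the station's ring at the start. Bare metal, round body 53 mm across, straight up to 112 mm; domed shoulder from there to 126 mm; black screw collar 34 mm across from 126 to 156 mm (the place to hold it: fingertips can rest on the shoulder); white spray button 18 mm across up to 166 mm. 175 to 350 g. Origin: centre of its underside; z up its axis.
- waiting_can: Empty can, the same in shape, size and mass range as charged_can; stands alone upright on the bench. Origin: centre of its underside; z up its axis.
- rack_can: A third can, the same shape; stands in pocket 1 of the rack and stays there. Origin: centre of its underside.
- station: Air-charging station, fixed to the bench: grey base plate 130 mm (x) by 195 mm (y, from -67 to +128 mm) by 15 mm, with a sprung steel ring cradle over a brass charging nipple, and beside it (at y = +98 mm) an aluminium air block with a gauge on top, 99 mm high. Origin: on the cradle's vertical axis, at bench level; z up.
- cradle (a joint): Downward travel of the sprung ring (m): 0 = up at rest, 0.012 = fully home on its hard stop. Guided vertically. It starts to sink at about 5 N and takes about 11 N in all (the can's weight included) to be fully home, so a can's own weight does not move it; it springs back when let go.
- ring_seat (a point): Centre of the ring's seat, where the can's underside rests: on the station's axis, 56 mm above the bench at rest, sinking with the ring. Around it a steel collar 57 mm inside, 68 to 76 mm outside, rises 28 mm above the seat, with a flared mouth.
- rack: Bored timber rack fixed to the bench, 95 mm (x) by 250 mm (y) by 50 mm high, with three round pockets in a row along its y, 80 mm apart, each 57 mm across and 40 mm deep with a flat floor 10 mm above the bench. Brass pins on top beside the pockets number them: one, two, three. Pocket 1 holds a can at the start, 2 (the middle one) and 3 are empty. Origin: centre of its underside.
- pocket_1 (a point): Centre of the mouth of pocket 1 (taken by rack_can), 50 mm above the bench.
- pocket_2 (a point): Centre of the mouth of pocket 2, the middle one, 50 mm above the bench; a can fully in has its underside 40 mm below this point. It is the next free pocket in order.
- pocket_3 (a point): Centre of the mouth of pocket 3, 50 mm above the bench; it stays empty.
- contactor: Bystander: old three-pole electrical contactor, black and grey with copper terminals, 110 x 120 x 97 mm, 1.8 kg. Origin: centre of its underside.
- brush: Bystander: wooden bench brush lying on its bristles, 290 mm long, 46 mm high. Origin: on the bench under where head and handle meet, x along the head.
- bush: Bystander: plain steel bush, 48 mm across, 30 mm high. Origin: centre of its underside.
Mind the look-alikes: they are no part of the job. Leave any blue or red look-alike of the charged_can alone.

How it is judged:
By the outcome, as a careful person would: the job done as asked, in the order asked, and still so for the second after the job is handed in, while the arm keeps its last pose, push and grip.
It also fails if it takes over 56 s, if anything falls off the work surface, if the arm or the gripper's body presses on something with over 40 N, if the wrist force passes 120 N, or if a joint passes its speed limit or range.

### The arm

A 7-joint arm with a two-finger parallel gripper is mounted at the origin on the work surface. World frame = base frame: x ahead of the robot, y to its left, z up, the work surface at z = 0. Lengths are in m, angles in rad, forces in N, time in s.
With the tool pointing down it reaches from about 0.425 to 0.925 m from the base axis. Payload 6.8 kg.
Tool frame: the origin (TCP) lies at the very end of the fingers, on their centre line; the grasp point (between the pads) lies 19 mm behind it; z points along the fingers, y is the line along which they close (so a half turn about z gives the same grasp; the last joint's range is limited). The gripper opens to 85 mm and grips with 20 to 120 N. Pads are 22 mm wide; open, the fingers measure 114 mm over their backs; the gripper's body (76 mm by 85 mm) begins 54 mm behind the grasp point. The pads swing forward as they close: fully open they stand 13 mm farther back than shut.
Start: joints at [-1.371, 0.477, 0.022, 1.555, -0.011, 1.109, -0.083], TCP at [0.204, 0.643, 0.231] pointing down, gripper open.
Joint ranges: [-2.96, 2.96], [-0.34, 2.1], [-1.41, 1.46], [0.24, 2.44], [-1.37, 4.51], [0.17, 1.92], [-2.96, 2.96]. Speed limits (rad/s): [2.39, 2.39, 3.14, 3.14, 3.14, 3.14, 3.14].

### API

Orientations are given as a unit quaternion [w, x, y, z].
In Python, from station import bot gives the robot as it stands. The module is installed in compiled form; this text tells all that it offers.
- The arm moves only by the shell command python3 -m jog 'ROWS' [OPENING] [FORCE]. ROWS is JSON, a list of rows, each a list of 4 numbers: the shift along the tool's x, y, z in cm, then the turn about the tool's z in rad. In form: [[x, y, z, spin], ...]. A call has 1 to 20 rows; each row is the pose to reach, as a shift and turn from the pose commanded when the call began, along the tool's axes at that moment; what a row does not reach only later rows make up. A row lasts 1/12 s, in which the tool goes at most 41.7 mm and 7.16 degrees, less where a joint would pass 70% of its speed; a pose out of reach is approached as far as the arm can. A call with a gripper value outside its range is refused whole. OPENING is the closure, from -1 (fully open) to 1 (shut), set as the call begins (- or left out, the last holds). The fingers move at their own pace and stop on an object; FORCE is the grip in N (left out, the last holds). Time passes only in rows, so rows that repeat a pose let the fingers close. It gives the time, the measured TCP pose, the force, the opening and the grip force at its end, in the units of the state.
- bot.get_obs(): the state, without advancing time (a new reading comes with each control period).
- bot.read_camera(name): name is "scene" or "top" or "wrist"; returns a dict with "pixels" (384x512x3 uint8, red, green, blue), "depth" (384x512 float32, m along the optical axis (not along the pixel's ray), 0 where there is no reading), "fovy" (degrees; the focal length in pixels is half the picture's height over the tangent of half this angle, whatever the lens; pixels are square), "cx", "cy" (the principal point, pixels), "pose" (4x4, takes a point from camera to world coordinates). Camera axes: x right, y down, z forward; pixel columns grow to the right and rows downward; lengths in m; the calibration is good to about 2 mm. The wrist camera is an equidistant fisheye: a pixel r from the principal point sees the ray r / f radians off the axis. A picture is of the moment at which its call begins.
- bot.hand_in(): hands the job in; it is judged then, once.
The state is a dict: "t": time; "q": joint angles; "joint_vel": joint speeds; "joint_torque": joint torques, N m; "eef_pos": TCP position; "tool_rot": TCP orientation; "contact_force": force on the tool from outside, world axes, zero at the start; "torque": the same for the moment, N m; "gripper_width": opening from 0.0 (shut) to 1.0 (fully open); "grasp_force": force on a finger pad.
Only numpy, scipy, OpenCV 4.12 (cv2) and the standard library are available. Lean on these libraries where they do the work, as an engineer would, in place of code of your own. Each camera call takes 0.05 s, during which the arm holds its last target. There are 200 camera calls.

## Working session

There is one attempt and no reset: what is moved stays moved. The work goes in short steps, Python scripts to look and compute and a shell command to move; the robot and the scene stay as the last step left them, time stands still between calls to the robot, and variables do not carry over. Pictures are saved under pics/ and viewed, at most 10 in all, crops included, and the job is handed in when it is done.

```bash
mkdir -p pics
python3 - <<'E'
from station import bot
import cv2,numpy as np
o=bot.get_obs();print({k:np.round(v,3).tolist() for k,v in o.items()})
for n in("scene","top"):
    d=bot.read_camera(n);np.savez(n+".npz",**d)
    cv2.imwrite(f"pics/{n}1.png",cv2.resize(d["pixels"][:,:,::-1],None,fx=1.5,fy=1.5))
    print(n,d["fovy"],d["cx"],d["cy"],np.round(d["pose"],3).tolist())
E
```

```text
{'t': 0.0, 'q': [-1.371, 0.478, 0.022, 1.556, -0.012, 1.109, -0.083], 'joint_vel': [-0.002, -0.0, -0.002, -0.0, 0.001, 0.002, 0.001], 'joint_torque': [0.001, -59.644, 1.608, -28.12, 0.012, 0.009, -0.0], 'eef_pos': [0.204, 0.643, 0.23], 'tool_rot': [-0.0, 0.153, 0.988, -0.001], 'contact_force': [-0.396, -0.374, 0.191], 'torque': [0.049, -0.026, -0.018], 'grasp_force': 0.0, 'gripper_width': 0.995}
scene 52.69744022493862 252.62004819781762 192.97365764625374 [[0.048, 0.848, -0.527, 1.056], [0.999, -0.035, 0.034, -0.003], [0.011, -0.528, -0.849, 0.895], [0.0, 0.0, 0.0, 1.0]]
top 57.49550654491728 254.80388300678925 191.23088988628476 [[-0.021, -0.998, 0.067, 0.52], [-0.999, 0.019, -0.028, 0.026], [0.027, -0.067, -0.997, 0.932], [0.0, 0.0, 0.0, 1.0]]
```

View pics/scene1.png

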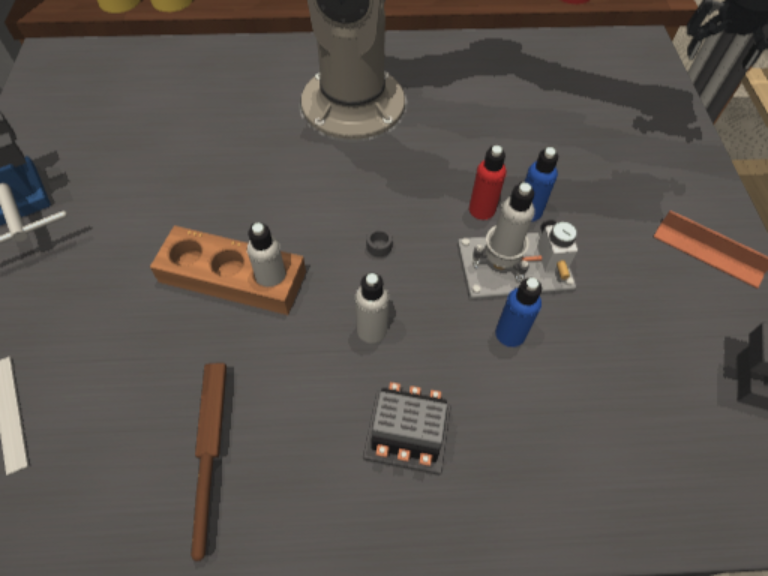

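View pics/top1.png

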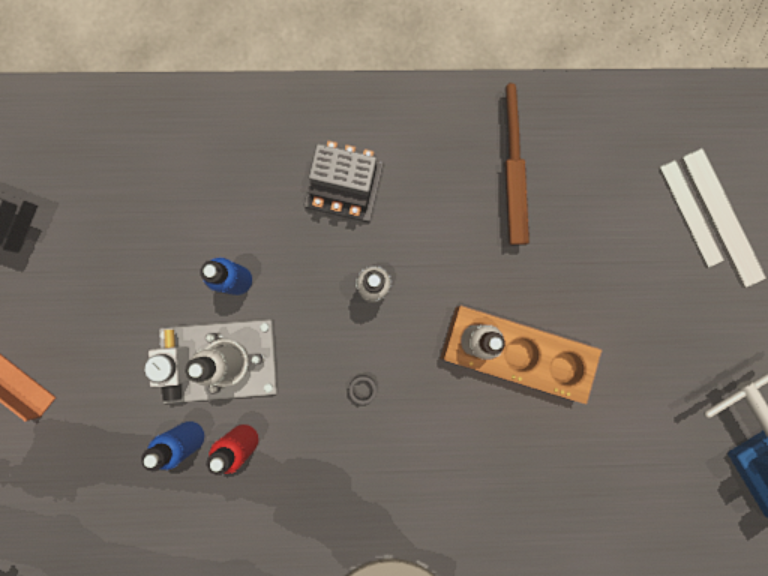

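The scene view shows the charged can in the station (button at 525,189), the waiting can (373,280) and the rack can (258,230). In the top view those buttons are at (201,369), (374,281) and (495,343), and free pockets 2 and 3 are at (521,353) and (568,367). The top pins show that pocket 1 is the one nearest the station.

```bash
cat > h.py <<'E'
import numpy as np,cv2
def load(n): return dict(np.load(n+".npz"))
def rays(d):
    f=192/np.tan(np.radians(float(d["fovy"]))/2)
    v,u=np.mgrid[:384,:512]
    r=np.stack([(u-d["cx"])/f,(v-d["cy"])/f,np.ones((384,512))],-1)
    return r@d["pose"][:3,:3].T,d["pose"][:3,3]
def cloud(d):
    r,o=rays(d);return r*d["depth"][...,None]+o
def onplane(d,z):
    r,o=rays(d);return o+r*((z-o[2])/r[...,2])[...,None]
E
python3 - <<'E'
from h import *
P={"top":dict(ch=(134,246,.222),wait=(249.5,187,.166),rack=(330,229,.176),bl1=(141,181,.166),bl2=(100,305,.166),red=(145,309,.166)),
"scene":dict(ch=(350,126,.222),wait=(249,187,.166),rack=(172,153,.176),bl1=(354,191,.166),bl2=(366,103,.166),red=(331,101,.166))}
for n in P:
    d=load(n);C=cloud(d);m=(d["pixels"].min(-1)>150).astype(np.uint8)
    for k,(u,v,h) in P[n].items():
        S=np.s_[int(v)-14:int(v)+15,int(u)-14:int(u)+15]
        c=C[S];pl=onplane(d,h)[S]
        w=m[S].astype(bool);near=np.hypot(*(np.mgrid[-14:15,-14:15]))<10
        t=w&near&(abs(c[...,2]-h)<.004)
        print(n,k,w.sum(),t.sum(),"depth xyz",np.round(c[t].mean(0),4) if t.any() else np.round(c[w&near].mean(0),4),"plane",np.round(pl[t if t.any() else w&near].mean(0),4), "spread",np.round(np.ptp(pl[t],0)[:2],4) if t.any() else 0)
    r=C[...,2]; hsv=cv2.cvtColor(d["pixels"],cv2.COLOR_RGB2HSV)
    pl=onplane(d,.05)
    for k,(u,v) in (dict(p2=(347,235),p3=(378.5,244.5)) if n=="top" else dict(p2=(152,175),p3=(124,168))).items():
        hole=((r<.045)&(np.hypot(*(np.mgrid[:384,:512]-np.array([v,u])[:,None,None]))<25)).astype(np.uint8)
        _,L,st,ce=cv2.connectedComponentsWithStats(hole)
        i=L[int(v),int(u)]; pts=pl[L==i][:,:2].astype(np.float32)
        if i: print(n,k,st[i],cv2.minEnclosingCircle(pts*1000), pts.mean(0),"floor",np.median(r[L==i]))
    # collar ring mouth z=.084 top-edge points
    pt=C[(abs(r-.084)<.003)&(C[...,0]>.3)&(C[...,0]<.7)&(C[...,1]>.08)&(C[...,1]<.4)]
    print(n,"ring pts",len(pt),np.round(pt.min(0),3),np.round(pt.max(0),3))
    print("rack top mean",np.round(C[(abs(r-.05)<.003)&(hsv[...,0]<20)&(hsv[...,1]>120)&(C[...,1]<0)&(C[...,0]<.7)].mean(0),4))
E
```

```text
top ch 262 60 depth xyz [0.4615 0.2583 0.2216] plane [0.4615 0.2582 0.222 ] spread [0.014  0.0158]
top wait 136 50 depth xyz [0.5813 0.018  0.1656] plane [0.5813 0.018  0.166 ] spread [0.0155 0.0155]
top rack 120 48 depth xyz [ 0.4861 -0.1555  0.176 ] plane [ 0.4861 -0.1555  0.176 ] spread [0.0153 0.0134]
top bl1 54 51 depth xyz [0.5997 0.2564 0.166 ] plane [0.5997 0.2564 0.166 ] spread [0.0154 0.0151]
top bl2 60 60 depth xyz [0.331  0.3394 0.166 ] plane [0.331  0.3394 0.166 ] spread [0.0168 0.0168]
top red 60 57 depth xyz [0.3231 0.2468 0.1657] plane [0.3232 0.2467 0.166 ] spread [0.0148 0.0169]
top p2 [337 226  23  22 384] ((460.05133056640625, -230.74722290039062), 28.372360229492188) [ 0.46028388 -0.22997902] floor 0.010894844381856172
top p3 [367 235  22  22 386] ((435.44842529296875, -306.0400085449219), 28.016874313354492) [ 0.4354135 -0.3056767] floor 0.011296653699785053
top ring pts 240 [0.313 0.222 0.081] [0.611 0.377 0.087]
rack top mean [ 0.4594 -0.2352  0.0501]
scene ch 61 33 depth xyz [0.4623 0.2569 0.2225] plane [0.4618 0.2571 0.222 ] spread [0.0155 0.015 ]
scene wait
[... 190 characters left out ...]
  0.0143]
scene bl1 58 40 depth xyz [0.6002 0.2555 0.1666] plane [0.5998 0.2557 0.166 ] spread [0.0161 0.0157]
scene bl2 28 27 depth xyz [0.3315 0.3375 0.167 ] plane [0.3305 0.3379 0.166 ] spread [0.0181 0.0138]
scene red 26 26 depth xyz [0.3241 0.2443 0.1672] plane [0.3228 0.2447 0.166 ] spread [0.0148 0.0137]
scene p2 [141 166  21  18 282] ((463.0025634765625, -233.20274353027344), 27.698781967163086) [ 0.46377417 -0.23285253] floor 0.01586067538603686
scene p3 [113 160  22  17 267] ((437.2317810058594, -309.26123046875), 28.41486358642578) [ 0.43876272 -0.30852547] floor 0.018636585546777384
scene ring pts 274 [0.321 0.218 0.081] [0.626 0.376 0.087]
rack top mean [ 0.4675 -0.2412  0.0508]
```

```bash
cat >> h.py <<'E'
def goto(x,y,z,az=None):
    """print tool-frame shift cm and spin to reach TCP xyz with the closing line at azimuth az deg"""
    from station import bot
    from scipy.spatial.transform import Rotation as R
    o=bot.get_obs();w,a,b,c=o["tool_rot"];M=R.from_quat([a,b,c,w]).as_matrix()
    s=M.T@(np.array([x,y,z])-o["eef_pos"])*100
    cur=np.degrees(np.arctan2(M[1,1],M[0,1]))
    sp=0 if az is None else np.radians(-((az-cur+90)%180-90))
    print("t",o["t"],"at",np.round(o["eef_pos"],4),"zaxis",np.round(M[:,2],3),"y az",round(cur,2),"F",np.round(o["contact_force"],1),"w",round(o["gripper_width"],3),"gf",o["grasp_force"])
    print("row",np.round(s,2),"spin",round(sp,3))
E
python3 -c "
from h import *
goto(.4618,.2576,.32,29)"
```

```text
t 0.1 at [0.2043 0.6428 0.2304] zaxis [-0.    -0.002 -1.   ] y az 72.37 F [-0.   0.7 -1. ] w 1.0 gf 0.0
row [-36.21 -28.92  -8.91] spin 0.757
```

```bash
python3 -m jog '[[-2,-2,-8.9,0],[-5,-4,-8.9,0.1],[-8,-6.5,-8.9,0.2],[-11,-9,-8.9,0.3],[-14,-11.5,-8.9,0.4],[-17,-14,-8.9,0.5],[-20,-16,-8.9,0.6],[-23,-18.5,-8.9,0.7],[-26,-21,-8.9,0.757],[-29,-23,-8.9,0.757],[-32,-25.5,-8.9,0.757],[-34.5,-27.5,-8.9,0.757],[-36.2,-28.9,-8.9,0.757],[-36.2,-28.9,-8.9,0.757],[-36.2,-28.9,-8.9,0.757],[-36.2,-28.9,-8.9,0.757]]' -1 60
python3 - <<'E'
from h import *
from station import bot
goto(.4618,.2576,.20,29)
d=bot.read_camera("wrist");np.savez("w1.npz",**d);cv2.imwrite("pics/w1.png",d["pixels"][:,:,::-1])
print(d["fovy"],d["cx"],d["cy"],np.round(d["pose"],3).tolist())
E
```

```text
t: 1.43
eef_pos: [0.4613, 0.259, 0.32]
tool_rot: [-0.0, 0.507, 0.862, -0.0]
contact_force: [-0.3, 0.7, 0.7]
gripper_width: 0.998
grasp_force: 0.0
t 1.4333 at [0.4613 0.259  0.32  ] zaxis [-0.001  0.    -1.   ] y az 29.04 F [-0.3  0.7  0.7] w 0.998 gf 0.0
row [-1.5e-01 -1.0e-02  1.2e+01] spin 0.001
65.70646984690485 252.8258131223506 195.18710009416156 [[0.875, 0.461, 0.15, 0.423], [0.485, -0.832, -0.271, 0.328], [0.0, 0.31, -0.951, 0.464], [0.0, 0.0, 0.0, 1.0]]
```

View pics/w1.png

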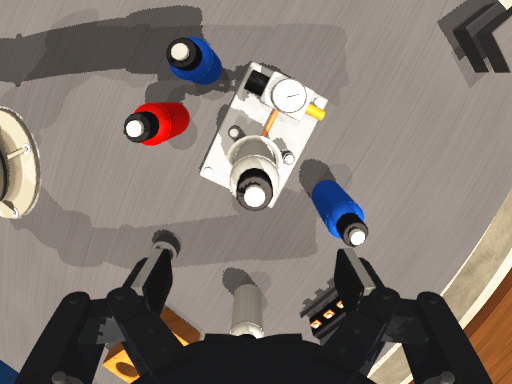

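The wrist view shows the charged can's white button at (255,195), between the open fingers, with the blue and red cans well clear. I'll cross-check its position from this view.

```bash
cat >> h.py <<'E'
def fish(d,z,u,v):
    f=192/np.tan(np.radians(float(d["fovy"]))/2)
    x,y=u-d["cx"],v-d["cy"];r=np.hypot(x,y)+1e-9;t=r/f
    ray=np.stack([x/r*np.sin(t),y/r*np.sin(t),np.cos(t)],-1)@d["pose"][:3,:3].T;o=d["pose"][:3,3]
    return o+ray*((z-o[2])/ray[...,2])[...,None]
def button(d,u,v,z):
    p=d["pixels"].astype(int);m=(p.min(-1)>170).astype(np.uint8)
    _,L,s,c=cv2.connectedComponentsWithStats(m);i=L[v,u]
    vv,uu=np.nonzero(L==i);q=fish(d,z,uu,vv)
    print("button",s[i],np.round(q.mean(0),4),"ptp",np.round(np.ptp(q,0),4))
E
python3 -c "
from h import *
d=load('w1')
button(d,255,195,.222);button(d,356,237,.166);button(d,138,128,.166)"
```

```text
button [244 187  21  20 333] [0.463  0.2592 0.222 ] ptp [0.0177 0.0176 0.    ]
button [351 231  14  14 156] [0.602  0.2572 0.166 ] ptp [0.0177 0.0177 0.    ]
button [126 120  16  17 199] [0.3248 0.2473 0.166 ] ptp [0.0175 0.0176 0.    ]
```

```bash
python3 -m jog '[[-0.1,0,2,0],[-0.1,0,4.5,0],[-0.1,0,7,0],[-0.1,0,9.5,0],[-0.1,0,11.5,0],[-0.1,0,12.7,0],[-0.1,0,13.4,0],[-0.1,0,13.5,0],[-0.1,0,13.5,0]]' -1 60 && python3 -m jog '[[0,0,0,0],[0,0,0,0],[0,0,0,0],[0,0,0,0],[0,0,0,0],[0,0,0,0],[0,0,0,0],[0,0,0,0]]' 1 60
python3 - <<'E'
from h import *
from station import bot
goto(.4618,.2576,.20,29)
d=bot.read_camera("scene");cv2.imwrite("pics/s2.png",cv2.resize(d["pixels"][60:220,260:420,::-1],None,fx=3,fy=3))
E
```

```text
t: 2.23
eef_pos: [0.4621, 0.2581, 0.1853]
tool_rot: [-0.0, 0.507, 0.862, -0.0]
contact_force: [-0.0, -0.2, -0.0]
gripper_width: 1.001
grasp_force: 0.0
t: 2.9
eef_pos: [0.4628, 0.2575, 0.1857]
tool_rot: [0.0, 0.508, 0.862, 0.0]
contact_force: [0.6, -0.3, 3.3]
gripper_width: 0.379
grasp_force: 60.2
t 2.9 at [0.4628 0.2575 0.1857] zaxis [ 0.001  0.001 -1.   ] y az 28.99 F [ 0.6 -0.3  3.3] w 0.379 gf 60.23256946951733
row [ 0.05 -0.08 -1.43] spin -0.0
```

View pics/s2.png

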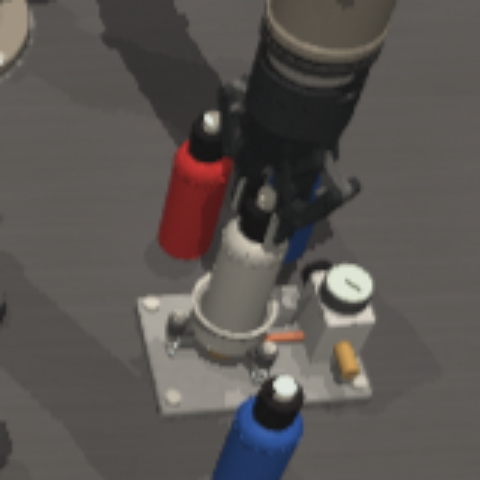

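The fingers are closed on the collar at about 34 mm with 60 N, and the can is still seated in the ring. Next I lift it straight up.

```bash
python3 -m jog '[[0,0,-0.4,0],[0,0,-1,0],[0,0,-2,0],[0,0,-3.2,0],[0,0,-4.5,0],[0,0,-6,0],[0,0,-7.8,0],[0,0,-9.8,0],[0,0,-11.8,0],[0,0,-13.8,0],[0,0,-15.6,0],[0,0,-17,0],[0,0,-17.8,0],[0,0,-18,0],[0,0,-18,0]]' 1 60
python3 - <<'E'
from h import *
goto(.4615,-.232,.365,-18.1)
goto(.54,0,.365,0)
E
```

```text
t: 4.2
eef_pos: [0.4623, 0.2572, 0.3655]
tool_rot: [0.0, 0.508, 0.862, 0.0]
contact_force: [-0.2, 1.1, -3.0]
gripper_width: 0.375
grasp_force: 59.8
t 4.2 at [0.4623 0.2572 0.3655] zaxis [ 0.  0. -1.] y az 28.99 F [-0.2  1.1 -3. ] w 0.375 gf 59.845739682486965
row [-4.275e+01 -2.378e+01  4.000e-02] spin 0.822
t 4.2 at [0.4623 0.2572 0.3655] zaxis [ 0.  0. -1.] y az 28.99 F [-0.2  1.1 -3. ] w 0.375 gf 59.845739682486965
row [-26.26  -5.67   0.05] spin 0.506
```

```bash
python3 -m jog '[[-0.5,-0.3,0,0],[-1.7,-1,0,0.03],[-3.5,-2,0,0.07],[-5.8,-3.2,0,0.11],[-8.4,-4.7,0,0.16],[-11,-6.1,0,0.21],[-13.7,-7.6,0,0.26],[-16.4,-9.1,0,0.32],[-19.1,-10.6,0,0.37],[-21.8,-12.1,0,0.42],[-24.5,-13.6,0,0.47],[-27.2,-15.1,0,0.52],[-29.9,-16.6,0,0.57],[-32.5,-18.1,0,0.63],[-35,-19.5,0,0.68],[-37.3,-20.8,0,0.73],[-39.3,-21.9,0,0.77],[-41,-22.8,0,0.8],[-42.2,-23.5,0,0.822],[-42.75,-23.8,0,0.822]]' 1 60; python3 -m jog '[[0,0,0,0],[0,0,0,0],[0,0,0,0]]' 1 60
python3 - <<'E'
from h import *
from station import bot
d=bot.read_camera("scene");np.savez("s3.npz",**d)
d2=bot.read_camera("wrist");np.savez("w3.npz",**d2)
goto(.4615,-.232,.2,-18.1)
a=cv2.resize(d["pixels"][60:220,70:270,::-1],None,fx=2,fy=2)
cv2.imwrite("pics/s3.png",np.vstack([np.pad(a,((0,0),(0,112),(0,0))),d2["pixels"][:230,:,::-1]]))
E
```

```text
t: 5.87
eef_pos: [0.459, -0.236, 0.3654]
tool_rot: [0.0, 0.812, 0.584, -0.0]
contact_force: [-0.1, 0.6, -2.6]
gripper_width: 0.372
grasp_force: 59.8
t: 6.12
eef_pos: [0.4614, -0.2309, 0.3651]
tool_rot: [-0.0, 0.809, 0.588, 0.0]
contact_force: [0.6, -0.2, -2.1]
gripper_width: 0.379
grasp_force: 59.8
t 6.2167 at [ 0.4617 -0.2307  0.3652] zaxis [-0.     0.001 -1.   ] y az -17.98 F [-0.7  0.2 -2.3] w 0.376 gf 59.826023227233236
row [-0.14  0.03 16.52] spin 0.002
```

View pics/s3.png

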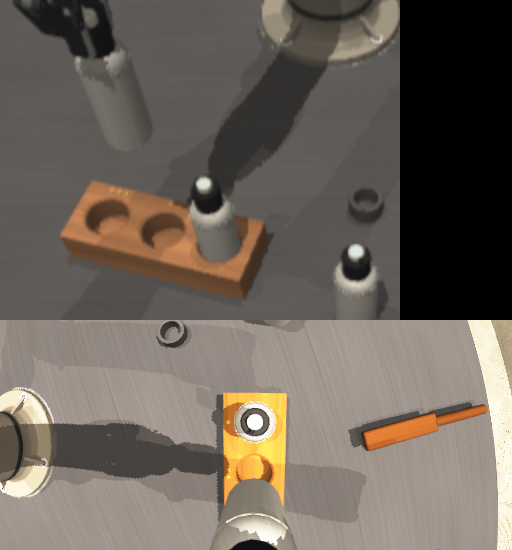

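The can hangs upright over the rack. Pocket 2 (165,230 in the composite) is free beside the rack can (205,185). I'll check the can's axis and the pocket position more closely.

Run:
```python
from h import *
from scipy.optimize import least_squares
w=load("w3");button(w,254,101,.176)
d=load("s3");C=cloud(d).reshape(-1,3)
m=(np.hypot(C[:,0]-.4617,C[:,1]+.231)<.05)
for lo,hi in((.238,.265),(.265,.29),(.29,.32),(.32,.345)):
    p=C[m&(C[:,2]>lo)&(C[:,2]<hi)]
    r=least_squares(lambda c:np.hypot(p[:,0]-c[0],p[:,1]-c[1])-.0265,[.46,-.231],loss="soft_l1",f_scale=.001)
    print(lo,len(p),np.round(r.x,4),np.abs(r.fun).mean())
print("min z",np.sort(C[m][:,2])[[0,5,20]], np.sort(C[m&(C[:,2]>.2)][:,2])[[0,5,20]])
# pockets again, circle of fixed radius from hole boundary, scene view
r=cloud(d)[...,2];pl=onplane(d,.05)
for u,v in((152,175),(124,168)):
    hole=((r<.046)&(np.hypot(*(np.mgrid[:384,:512]-np.array([v,u])[:,None,None]))<25)).astype(np.uint8)
    _,L,st,ce=cv2.connectedComponentsWithStats(hole);pts=pl[L==L[v,u]][:,:2].astype(np.float32)
    print("pocket",cv2.minEnclosingCircle(pts*1000))
```

```text
button [247  94  16  16 206] [ 0.4886 -0.1557  0.176 ] ptp [0.0174 0.0173 0.    ]
0.238 202 [ 0.4604 -0.2314] 0.0006467060323267674
0.265 215 [ 0.4605 -0.2314] 0.0006908675410258834
0.29 282 [ 0.4603 -0.2314] 0.0006403886105665338
0.32 252 [ 0.4604 -0.2314] 0.0006407715329148515
min z [-0.00162045  0.00179873  0.00846444] [0.23589071 0.23840244 0.24135252]
pocket ((462.6607360839844, -233.43063354492188), 28.332801818847656)
pocket ((436.8478698730469, -308.7297058105469), 28.515745162963867)
```

```bash
python3 -m jog '[[-0.13,0.17,0.5,0],[-0.13,0.17,1.5,0],[-0.13,0.17,3,0],[-0.13,0.17,5,0],[-0.13,0.17,7,0],[-0.13,0.17,9,0],[-0.13,0.17,11,0],[-0.13,0.17,13,0],[-0.13,0.17,14.7,0],[-0.13,0.17,16,0],[-0.13,0.17,16.9,0],[-0.13,0.17,17.4,0],[-0.13,0.17,17.5,0],[-0.13,0.17,17.5,0]]' 1 60
python3 - <<'E'
from h import *
from station import bot
d=bot.read_camera("scene");np.savez("s4.npz",**d)
w=bot.read_camera("top");np.savez("t4.npz",**w)
goto(.4615,-.232,.1395,-18.1)
a=cv2.resize(d["pixels"][100:220,90:240,::-1],None,fx=3,fy=3);b=cv2.resize(w["pixels"][180:300,270:420,::-1],None,fx=3,fy=3)
cv2.imwrite("pics/s4.png",np.vstack([a,b])[:600] if 0 else cv2.resize(np.hstack([a,b]),(800,320)))
E
```

```text
t: 7.38
eef_pos: [0.4627, -0.2338, 0.1903]
tool_rot: [0.0, 0.81, 0.587, -0.0]
contact_force: [-1.0, -0.0, -2.0]
gripper_width: 0.378
grasp_force: 59.8
t 7.4833 at [ 0.4631 -0.234   0.1909] zaxis [ 0.001 -0.    -1.   ] y az -18.1 F [ 0.  0. -3.] w 0.379 gf 59.81539876676834
row [ 0.14 -0.22  5.14] spin -0.0
```

View pics/s4.png

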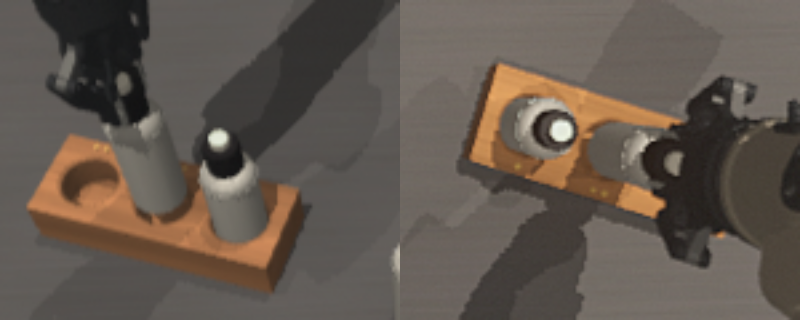

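The can's bottom is just above pocket 2's mouth. I'll compare its body with the rack can's body in the same views to check the 80 mm spacing.

```bash
cat >> h.py <<'E'
from scipy.optimize import least_squares
def can(d,x,y,lo,hi,rad=.04):
    C=cloud(d).reshape(-1,3)
    p=C[(np.hypot(C[:,0]-x,C[:,1]-y)<rad)&(C[:,2]>lo)&(C[:,2]<hi)]
    r=least_squares(lambda c:np.hypot(p[:,0]-c[0],p[:,1]-c[1])-.0265,[x,y],loss="soft_l1",f_scale=.001)
    return r.x
E
python3 - <<'E'
from h import *
for n in("s4","t4"):
    d=load(n)
    a=can(d,.463,-.234,.07,.155);b=can(d,.487,-.157,.06,.12)
    print(n,"held",np.round(a,4),"rack",np.round(b,4),"diff",np.round(a-b,4),np.hypot(*(a-b)))
E
```

```text
s4 held [ 0.4615 -0.2345] rack [ 0.4859 -0.1578] diff [-0.0244 -0.0768] 0.08056404242017318
t4 held [ 0.4613 -0.2327] rack [ 0.4856 -0.1559] diff [-0.0243 -0.0768] 0.08056450255052738
```

```bash
python3 -m jog '[[0.08,-0.06,0,0],[0.08,-0.06,0.3,0],[0.08,-0.06,0.6,0],[0.08,-0.06,0.9,0],[0.08,-0.06,1.2,0],[0.08,-0.06,1.5,0],[0.08,-0.06,1.5,0]]' 1 60; python3 -c "
from h import *
goto(.4625,-.233,.14,-18.1)"
```

```text
t: 8.07
eef_pos: [0.4619, -0.2326, 0.1746]
tool_rot: [-0.0, 0.81, 0.587, -0.0]
contact_force: [0.2, 0.4, -3.0]
gripper_width: 0.377
grasp_force: 59.8
t 8.0667 at [ 0.4619 -0.2326  0.1746] zaxis [-0.001  0.    -1.   ] y az -18.1 F [ 0.2  0.4 -3. ] w 0.377 gf 59.847332440785976
row [-0.02  0.08  3.46] spin -0.0
```

```bash
python3 -m jog '[[0,0,0.3,0],[0,0,0.7,0],[0,0,1.1,0],[0,0,1.5,0],[0,0,1.9,0],[0,0,2.3,0],[0,0,2.7,0],[0,0,3.0,0],[0,0,3.2,0],[0,0,3.3,0]]' 1 60;python3 -m jog '[[0,0,0.1,0],[0,0,0.2,0],[0,0,0.2,0]]'; python3 -c "
from h import *
goto(.4625,-.233,.14,-18.1)"
```

```text
t: 8.9
eef_pos: [0.4622, -0.2327, 0.1419]
tool_rot: [-0.0, 0.81, 0.587, -0.0]
contact_force: [0.1, -0.7, -2.2]
gripper_width: 0.377
grasp_force: 59.9
t: 9.15
eef_pos: [0.4624, -0.2328, 0.1403]
tool_rot: [0.0, 0.81, 0.587, 0.0]
contact_force: [-1.0, -0.0, -2.1]
gripper_width: 0.375
grasp_force: 59.9
t 9.15 at [ 0.4624 -0.2328  0.1403] zaxis [ 0.  0. -1.] y az -18.11 F [-1.  -0.  -2.1] w 0.375 gf 59.94180298223
row [-0.02  0.02  0.03] spin -0.0
```

```bash
python3 -m jog '[[0,0,0.05,0],[0,0,0.1,0],[0,0,0.1,0]]';python3 -m jog '[[0,0,0.05,0],[0,0,0.1,0],[0,0,0.1,0]]'
```

```text
t: 9.4
eef_pos: [0.4627, -0.233, 0.1401]
tool_rot: [0.0, 0.81, 0.587, 0.0]
contact_force: [-1.0, 0.0, 5.8]
gripper_width: 0.378
grasp_force: 60.8
t: 9.65
eef_pos: [0.4629, -0.2331, 0.14]
tool_rot: [0.0, 0.81, 0.587, 0.001]
contact_force: [-5.2, 2.9, 18.3]
gripper_width: 0.372
grasp_force: 62.0
```

```bash
python3 -m jog '[[0,0,-0.08,0],[0,0,-0.13,0]]'; python3 -m jog '[[0,0,0,0],[0,0,0,0],[0,0,0,0],[0,0,0,0],[0,0,0,0],[0,0,0,0]]' -0.6; python3 -m jog '[[0,0,-1,0],[0,0,-2.5,0],[0,0,-4.5,0],[0,0,-7,0],[0,0,-9.5,0],[0,0,-12,0],[0,0,-14,0],[0,0,-15,0],[0,0,-15,0]]' -1
python3 - <<'E'
from h import *
from station import bot
w=bot.read_camera("wrist");np.savez("w5.npz",**w)
d=bot.read_camera("scene");np.savez("s5.npz",**d)
C=cloud(d);r=C[...,2]
for k,(x,y) in dict(rack=(.488,-.157),placed=(.4625,-.233)).items():
    m=(np.hypot(C[...,0]-x,C[...,1]-y)<.02)&(d["pixels"].min(-1)>150)&(r>.165)&(r<.19)
    print(k,m.sum(),np.round(C[m].mean(0),4),r[m].max(),can(d,x,y,.06,.12))
goto(.582,.0172,.30,1.7)
E
```

```text
t: 9.82
eef_pos: [0.4625, -0.2329, 0.1401]
tool_rot: [0.0, 0.81, 0.587, 0.0]
contact_force: [-0.1, 0.8, 0.5]
gripper_width: 0.38
grasp_force: 60.1
t: 10.32
eef_pos: [0.4623, -0.2328, 0.1395]
tool_rot: [-0.0, 0.81, 0.587, -0.0]
contact_force: [-0.1, -0.7, 0.7]
gripper_width: 0.804
grasp_force: 0.0
t: 11.07
eef_pos: [0.4634, -0.2335, 0.292]
tool_rot: [0.001, 0.81, 0.587, 0.002]
contact_force: [0.4, 0.4, -0.4]
gripper_width: 1.002
grasp_force: 0.0
rack 35 [ 0.4889 -0.1577  0.1766] 0.17984346677278296 [ 0.48590026 -0.15773746]
placed 5 [ 0.4622 -0.2385  0.1776] 0.1787742352738667 [ 0.46157252 -0.23372463]
t 11.1667 at [ 0.4621 -0.2324  0.2891] zaxis [-0.     0.001 -1.   ] y az -18.08 F [ 0.5 -0.1  0.3] w 1.0 gf 0.0
row [27.45  3.65 -1.07] spin -0.345
```

```bash
python3 -m jog '[[1,0.1,-1,0],[3,0.4,-1,-0.05],[6,0.8,-1,-0.1],[9,1.2,-1,-0.16],[12,1.6,-1,-0.22],[15,2,-1,-0.28],[18,2.4,-1,-0.345],[21,2.8,-1,-0.345],[24,3.2,-1,-0.345],[26,3.5,-1,-0.345],[27.2,3.65,-1,-0.345],[27.4,3.65,-1,-0.345],[27.4,3.65,-1,-0.345],[27.4,3.65,-1,-0.345]]' -1
python3 - <<'E'
from h import *
from station import bot
w=bot.read_camera("wrist");np.savez("w6.npz",**w);cv2.imwrite("pics/w6.png",w["pixels"][:,:,::-1])
goto(.5822,.0172,.1295,1.7)
E
```

```text
t: 12.33
eef_pos: [0.5816, 0.0143, 0.2994]
tool_rot: [0.0, 0.698, 0.717, -0.0]
contact_force: [-0.4, -0.7, -0.4]
gripper_width: 1.0
grasp_force: 0.0
t 12.3833 at [0.5816 0.0141 0.2997] zaxis [-0. -0. -1.] y az 1.5 F [-1.1 -0.1  0.2] w 0.998 gf 0.0
row [ 0.32  0.07 17.02] spin -0.003
```

View pics/w6.png

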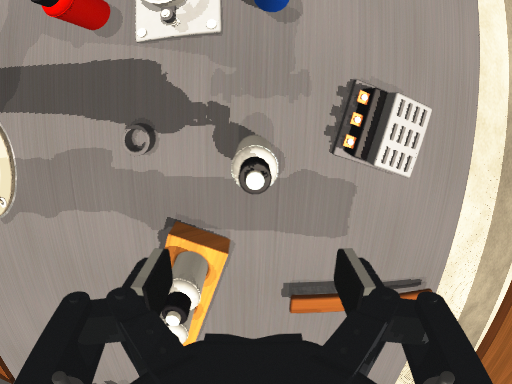

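The wrist view shows the waiting can's button at (255,181) between the fingers, with nothing else close to it.

```bash
python3 -c "
from h import *
button(load('w6'),255,181,.166)
goto(.5825,.0174,.1295,1.7)"
```

```text
button [246 172  19  18 264] [0.5838 0.0183 0.166 ] ptp [0.0175 0.0171 0.    ]
t 12.3833 at [0.5816 0.0141 0.2997] zaxis [-0. -0. -1.] y az 1.5 F [-1.1 -0.1  0.2] w 0.998 gf 0.0
row [ 0.34  0.1  17.02] spin -0.003
```

```bash
python3 -m jog '[[0.1,0.1,1,0],[0.3,0.1,3,0],[0.32,0.1,5.5,0],[0.32,0.1,8,0],[0.32,0.1,10.5,0],[0.32,0.1,13,0],[0.32,0.1,15,0],[0.32,0.1,16.2,0],[0.32,0.1,16.8,0],[0.32,0.1,16.95,0],[0.32,0.1,16.95,0]]' -1; python3 -m jog '[[0,0,0,0],[0,0,0,0],[0,0,0,0],[0,0,0,0],[0,0,0,0],[0,0,0,0],[0,0,0,0],[0,0,0,0]]' 1 60;  python3 -c "
from h import *
goto(.4622,.2575,.365,29)"
```

```text
t: 13.3
eef_pos: [0.5834, 0.0191, 0.1305]
tool_rot: [0.0, 0.697, 0.717, 0.0]
contact_force: [-0.1, 0.3, 0.8]
gripper_width: 1.002
grasp_force: 0.0
t: 13.97
eef_pos: [0.5835, 0.0196, 0.131]
tool_rot: [0.0, 0.697, 0.717, 0.001]
contact_force: [-1.5, -0.0, 4.9]
gripper_width: 0.378
grasp_force: 59.5
t 13.9667 at [0.5835 0.0196 0.131 ] zaxis [ 0.001  0.001 -1.   ] y az 1.66 F [-1.5 -0.   4.9] w 0.378 gf 59.474313240498304
row [ 24.14 -11.41 -23.4 ] spin -0.477
```

```bash
python3 -m jog '[[0,0,-0.4,0],[0,0,-1.2,0],[0,0,-2.5,0],[0,0,-4.3,0],[0,0,-6.3,0],[0,0,-8.4,0],[0,0,-10.5,0],[0,0,-12.6,0],[0,0,-14.7,0],[0,0,-16.8,0],[0,0,-18.7,0],[0,0,-20.4,0],[0,0,-21.8,0],[0,0,-22.8,0],[0,0,-23.3,0],[0,0,-23.4,0]]' 1 60;  python3 -m jog '[[0.5,-0.2,0,-0.02],[1.6,-0.8,0,-0.05],[3.2,-1.5,0,-0.09],[5.2,-2.4,0,-0.13],[7.2,-3.4,0,-0.17],[9.2,-4.3,0,-0.21],[11.2,-5.3,0,-0.25],[13.2,-6.2,0,-0.29],[15.2,-7.2,0,-0.33],[17.2,-8.1,0,-0.37],[19.2,-9.1,0,-0.41],[21,-9.9,0,-0.45],[22.5,-10.6,0,-0.477],[23.5,-11.1,0,-0.477],[24,-11.4,0,-0.477],[24.1,-11.4,0,-0.477],[24.1,-11.4,0,-0.477],[24.1,-11.4,0,-0.477]]'
python3 - <<'E'
from h import *
from station import bot
d=bot.read_camera("scene");np.savez("s7.npz",**d)
t=bot.read_camera("top");np.savez("t7.npz",**t)
w=bot.read_camera("wrist");np.savez("w7.npz",**w)
goto(.4622,.2575,.22,29)
for z in((.24,.29),(.29,.34)): print(can(d,.4622,.2575,*z),can(t,.4622,.2575,*z))
a=cv2.resize(d["pixels"][60:220,260:420,::-1],None,fx=2.4,fy=2.4);b=cv2.resize(w["pixels"][:,64:448,::-1],(384,384))
cv2.imwrite("pics/s7.png",np.hstack([a,b]))
E
```

```text
t: 15.3
eef_pos: [0.5833, 0.0194, 0.3653]
tool_rot: [0.0, 0.697, 0.717, 0.001]
contact_force: [-0.7, 0.4, -1.6]
gripper_width: 0.375
grasp_force: 59.8
t: 16.8
eef_pos: [0.4628, 0.2559, 0.3641]
tool_rot: [0.0, 0.509, 0.861, -0.0]
contact_force: [0.7, -0.9, -1.7]
gripper_width: 0.377
grasp_force: 59.8
t 16.95 at [0.4627 0.2561 0.3641] zaxis [ 0. -0. -1.] y az 28.88 F [ 0.1  0.2 -2. ] w 0.377 gf 59.76173168979585
row [ 0.15  0.02 14.41] spin -0.002
[0.4608554  0.25261811] [0.46173608 0.25483473]
[0.46101834 0.25276969] [0.4618753  0.25487738]
```

View pics/s7.png

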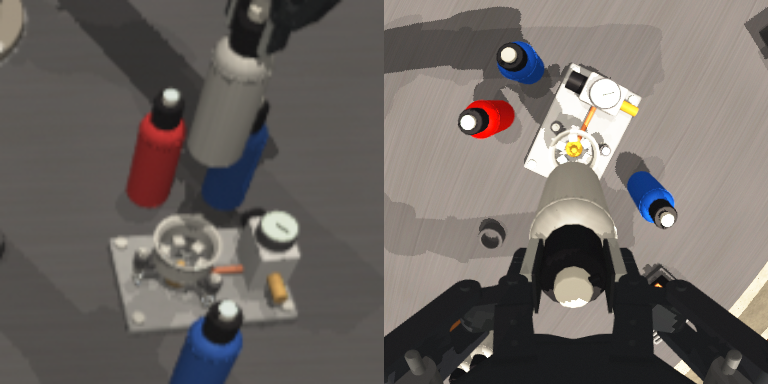

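The scene crop shows the empty ring (mouth at 187,240) and the can hanging upright and clear of it. I'll compare the held can's body with where the charged can's body stood, in the same camera.

Run:
```python
from h import *
for n,m in(("scene","s7"),("top","t7")):
    a=can(load(n),.4622,.2575,.095,.165);b=can(load(m),.4622,.2575,.24,.34)
    print(n,"charged body",np.round(a,4),"held",np.round(b,4),"move",np.round(a-b,4))
d=load("s7");C=cloud(d);r=C[...,2]
near=np.hypot(C[...,0]-.462,C[...,1]-.2575)<.045
p=C[near&(abs(r-.083)<.004)]
R=np.hypot(p[:,0]-.462,p[:,1]-.2575)
f=least_squares(lambda c:np.hypot(p[:,0]-c[0],p[:,1]-c[1])-c[2],[.462,.2575,.034],loss="soft_l1",f_scale=.002)
print("rim pts",len(p),np.round(f.x,4),np.ptp(p,0))
pl=onplane(d,.084);v0,u0=np.unravel_index(np.argmin(np.hypot(pl[...,0]-.462,pl[...,1]-.2575)),r.shape)
hole=((r<.078)&(np.hypot(pl[...,0]-.462,pl[...,1]-.2575)<.033)).astype(np.uint8)
q=pl[hole>0][:,:2].astype(np.float32);print("hole",len(q),cv2.minEnclosingCircle(q*1000),q.mean(0))
```

```text
scene charged body [0.4597 0.2572] held [0.4609 0.2527] move [-0.0012  0.0045]
top charged body [0.4607 0.2596] held [0.4618 0.2549] move [-0.0012  0.0047]
rim pts 187 [0.4616 0.2567 0.0339] [0.07446351 0.07339683 0.00782964]
hole 310 ((463.0246276855469, 256.1258239746094), 29.794836044311523) [0.46441492 0.25548795]
```

```bash
python3 -m jog '[[0.2,0.05,0.5,0],[0.42,0.11,1.5,0],[0.42,0.11,3,0],[0.42,0.11,5,0],[0.42,0.11,7,0],[0.42,0.11,9,0],[0.42,0.11,11,0],[0.42,0.11,12.5,0],[0.42,0.11,13.5,0],[0.42,0.11,13.9,0],[0.42,0.11,14,0],[0.42,0.11,14,0],[0.42,0.11,14,0]]' 1 60
python3 - <<'E'
from h import *
from station import bot
a,t=bot.read_camera("scene"),bot.read_camera("top")
goto(.462,.2583,.187,29)
for n,d in(("scene",a),("top",t)):
    c=can(load(n),.4622,.2575,.095,.165);b=can(d,.462,.2583,.1,.2)
    print(n,"held",np.round(b,4),"move",np.round(c-b,4))
E
```

```text
t: 18.03
eef_pos: [0.4616, 0.2617, 0.2249]
tool_rot: [0.0, 0.508, 0.862, 0.001]
contact_force: [-0.3, -0.4, -1.4]
gripper_width: 0.381
grasp_force: 59.7
t 18.1333 at [0.4616 0.2617 0.225 ] zaxis [ 0.001  0.001 -1.   ] y az 28.99 F [ 0.2  0.3 -1.5] w 0.378 gf 59.74009505007416
row [-0.32 -0.13  3.8 ] spin -0.0
scene held [0.4596 0.2585] move [ 0.0001 -0.0013]
top held [0.4605 0.2609] move [ 0.0002 -0.0013]
```

```bash
python3 -m jog '[[-0.14,-0.06,0,0],[-0.14,-0.06,0.3,0],[-0.14,-0.06,0.6,0],[-0.14,-0.06,0.9,0],[-0.14,-0.06,1.2,0],[-0.14,-0.06,1.5,0],[-0.14,-0.06,1.8,0],[-0.14,-0.06,1.8,0]]' 1 60; python3 -c "
from h import *
goto(.462,.2575,.187,29)"
```

```text
t: 18.8
eef_pos: [0.4608, 0.2596, 0.2053]
tool_rot: [-0.0, 0.508, 0.862, -0.001]
contact_force: [0.4, -0.8, -1.2]
gripper_width: 0.376
grasp_force: 59.8
t 18.8 at [0.4608 0.2596 0.2053] zaxis [-0.001 -0.001 -1.   ] y az 28.99 F [ 0.4 -0.8 -1.2] w 0.376 gf 59.784583607688546
row [-0.24  0.    1.83] spin -0.0
```

```bash
python3 -m jog '[[0,0,0.3,0],[0,0,0.6,0],[0,0,0.9,0],[0,0,1.2,0],[0,0,1.5,0],[0,0,1.7,0],[0,0,1.7,0]]' 1 60; python3 -m jog '[[0,0,0.1,0],[0,0,0.2,0],[0,0,0.2,0],[0,0,0.2,0]]'; python3 -c "
from h import *
goto(.462,.2575,.175,29)"
```

```text
t: 19.38
eef_pos: [0.4609, 0.2596, 0.1885]
tool_rot: [-0.0, 0.508, 0.862, -0.0]
contact_force: [0.1, -0.1, -1.0]
gripper_width: 0.379
grasp_force: 59.8
t: 19.72
eef_pos: [0.4613, 0.2599, 0.1871]
tool_rot: [0.0, 0.508, 0.862, 0.0]
contact_force: [-0.4, -0.4, -1.2]
gripper_width: 0.372
grasp_force: 59.8
t 19.7167 at [0.4613 0.2599 0.1871] zaxis [ 0.  0. -1.] y az 28.99 F [-0.4 -0.4 -1.2] w 0.372 gf 59.83881223015487
row [-0.24 -0.05  1.21] spin -0.0
```

```bash
python3 -m jog '[[0,0,0.15,0],[0,0,0.3,0],[0,0,0.45,0],[0,0,0.6,0],[0,0,0.6,0],[0,0,0.6,0]]' 1 80; python3 -m jog '[[0,0,0.15,0],[0,0,0.3,0],[0,0,0.45,0],[0,0,0.6,0],[0,0,0.6,0],[0,0,0.6,0]]'; python3 -c "
from h import *
goto(.462,.2575,.175,29)"
```

```text
t: 20.22
eef_pos: [0.4614, 0.2599, 0.1815]
tool_rot: [0.0, 0.508, 0.862, 0.0]
contact_force: [-2.6, -1.0, 6.7]
gripper_width: 0.371
grasp_force: 81.3
t: 20.72
eef_pos: [0.4615, 0.26, 0.1758]
tool_rot: [-0.0, 0.508, 0.862, 0.0]
contact_force: [-2.3, -2.6, 8.3]
gripper_width: 0.37
grasp_force: 81.7
t 20.7167 at [0.4615 0.26   0.1758] zaxis [ 0.     0.001 -1.   ] y az 28.98 F [-2.3 -2.6  8.3] w 0.37 gf 81.6803764924407
row [-0.24 -0.08  0.08] spin -0.0
```

```bash
python3 -m jog '[[-0.05,0,0.05,0],[-0.05,0,0.1,0],[-0.05,0,0.1,0],[-0.05,0,0.1,0]]'; python3 -m jog '[[0,0,0.05,0],[0,0,0.1,0],[0,0,0.1,0],[0,0,0.1,0]]'; python3 -m jog '[[0,0,0.05,0],[0,0,0.1,0],[0,0,0.1,0],[0,0,0.1,0]]'
```

```text
t: 21.05
eef_pos: [0.4617, 0.2598, 0.175]
tool_rot: [-0.0, 0.508, 0.862, 0.001]
contact_force: [-2.6, -1.5, 9.4]
gripper_width: 0.366
grasp_force: 81.9
t: 21.38
eef_pos: [0.4619, 0.2599, 0.175]
tool_rot: [-0.0, 0.508, 0.862, 0.001]
contact_force: [-5.4, -2.6, 18.2]
gripper_width: 0.369
grasp_force: 82.9
t: 21.72
eef_pos: [0.4621, 0.2601, 0.1749]
tool_rot: [-0.0, 0.508, 0.862, 0.001]
contact_force: [-7.7, -3.7, 26.6]
gripper_width: 0.369
grasp_force: 83.9
```

The force climbs steeply at z = 0.175, about 12 mm below first contact, so the ring is on its hard stop. One last check of the scene.

```bash
python3 -m jog '[[0,0,0,0],[0,0,0,0],[0,0,0,0],[0,0,0,0],[0,0,0,0],[0,0,0,0]]'
python3 - <<'E'
from h import *
from station import bot
d=bot.read_camera("scene");C=cloud(d);r=C[...,2]
R=np.hypot(C[...,0]-.462,C[...,1]-.257)
z0=cloud(load("s7"))[...,2];C0=cloud(load("s7"));R0=np.hypot(C0[...,0]-.462,C0[...,1]-.257)
print("rim z before/after",np.percentile(z0[(R0>.031)&(R0<.038)&(z0<.1)],90),np.percentile(r[(R>.031)&(R<.038)&(r<.1)],90))
for z in((.08,.12),(.12,.15)):print(can(d,.462,.2575,*z))
a=d["pixels"][...,::-1].copy();cv2.imwrite("pics/f.png",cv2.resize(a,None,fx=1.5,fy=1.5))
E
```

```text
t: 22.22
eef_pos: [0.4621, 0.2601, 0.1749]
tool_rot: [-0.0, 0.508, 0.862, 0.001]
contact_force: [-7.5, -2.5, 25.8]
gripper_width: 0.37
grasp_force: 83.9
rim z before/after 0.08511583749914534 0.07339697006817529
[0.45955072 0.25680701]
[0.45981292 0.25669412]
```

View pics/f.png

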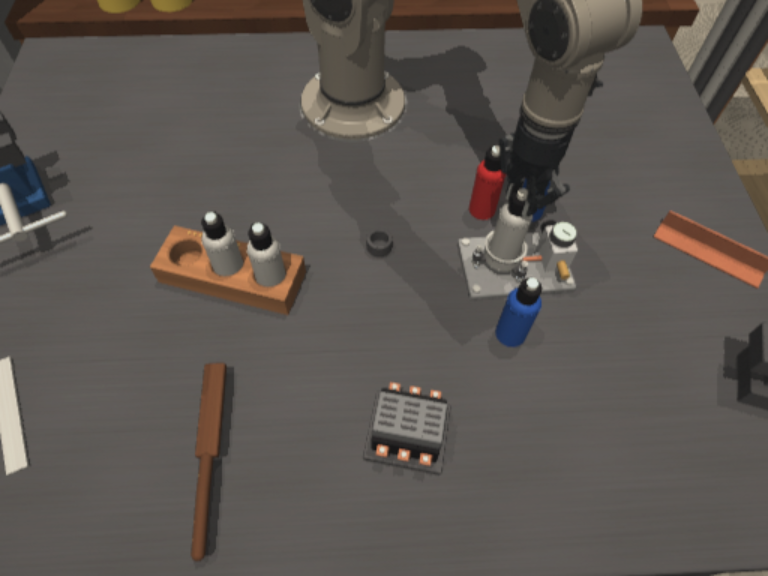

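The full can stands in pocket 2 (222,245) beside the rack can (267,255), and pocket 3 is empty. The rim of the ring has dropped 11.7 mm with the can held upright, and nothing else has moved.

```bash
python3 -c "
from station import bot
print(bot.hand_in())"
```

```text
the job is handed in; nothing more can be done
None
```

The job is handed in at about 22 s of the 56 s allowed: the full can stands fully in pocket 2, and the waiting can is held down in the station's ring with about 26 N, the ring fully home (rim down 11.7 mm by camera).

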